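# Lock the tube carousel's plate and hold its index plunger out

### The arm

A 7-joint arm with a two-finger parallel gripper is mounted at the origin on the work surface. World frame = base frame: x ahead of the robot, y to its left, z up, the work surface at z = 0. Lengths are in m, angles in rad, forces in N, time in s.
With the tool pointing down it reaches from about 0.425 to 0.95 m from the base axis. Payload 16.7 kg.
Tool frame: the origin (TCP) lies midway between the tips of the shut fingers; the grasp point (between the pads) lies 19 mm behind it; z points along the fingers, y is the direction in which the jaws open and shut (so a half turn about z gives the same grasp; the last joint's range is limited). The gripper opens to 94 mm and grips with 3 to 60 N. Pads are 16 mm wide; open, the fingers measure 119 mm over their backs; the gripper's body (75 mm by 177 mm) begins 78 mm behind the grasp point.
Start: joints at [-1.494, 0.426, 0.074, 1.606, -0.034, 1.111, -0.067], TCP at [0.152, 0.658, 0.205] pointing down, gripper open.
Joint ranges: [-2.85, 2.85], [-0.5, 2.14], [-1.23, 1.37], [0.21, 2.46], [-1.02, 4.16], [0.16, 2.05], [-2.73, 2.73]. Speed limits (rad/s): [1.89, 1.89, 2.39, 2.39, 3.01, 3.01, 3.01].

### API

Orientations are given as [roll, pitch, yaw] about the fixed x, y, z axes, in that order (R = Rz(yaw) Ry(pitch) Rx(roll)).
In Python, from plant import read_state, grab_frame, r gives the robot as it stands.
- The arm moves only by the tool servo_tool, never from a script. Its argument "rows" is a list that holds one entry, the list of rows, each a list of 7 numbers: the finger opening in cm, from 0 to 9.4, then the shift along the tool's x, y, z in cm, then the turn, a rotation vector about the tool's x, y, z in rad. In form: [[[fingers, dx, dy, dz, wx, wy, wz], ...]]. A call has 1 to 8 rows; each row is the pose to reach, as a shift and turn from the pose commanded when the call began, along the tool's axes at that moment; what a row does not reach only later rows make up. A row lasts 1/8 s, in which the tool goes at most 62.5 mm and 10.7 degrees, less where a joint would pass 70% of its speed; a pose out of reach is approached as far as the arm can. A call with a gripper value outside its range is refused whole. The fingers move at their own pace and stop on an object; "newtons" is the grip in N (left out, the last holds). Time passes only in rows, so rows that repeat a pose let the fingers close. It gives the time, the measured TCP pose, the force and the opening at its end, in the units of the state.
- read_state(): the state, without advancing time (a new reading comes with each control period).
- grab_frame(name): name is "side" or "top" or "wrist"; returns a dict with "img" (384x512x3 uint8, red, green, blue), "vfov" (degrees; the focal length in pixels is half the picture's height over the tangent of half this angle, whatever the lens; pixels are square), "cx", "cy" (the principal point, pixels), "origin" and "orientation" of the camera in the world; the wrist camera has in their place "mount" (4x4, takes a point from camera to tool coordinates, whose origin is the TCP and whose axes are the flange's). Camera axes: x right, y down, z forward; pixel columns grow to the right and rows downward; lengths in m; the calibration is good to about 2 mm. The wrist camera is an equidistant fisheye: a pixel r from the principal point sees the ray r / f radians off the axis. A picture is of the moment at which its call begins: read the wrist's pose just before it. There is no depth.
- r.hand_in(): hands the job in, once; it reports no verdict.
The state is a dict: "clock": time; "qpos": joint angles; "qvel": joint speeds; "effort": joint torques, N m; "tcp_pos": TCP position; "eef_rot": TCP orientation; "ft_force": force on the tool from outside, world axes, zero at the start; "wrist_torque": the same for the moment, N m; "grip_width": opening from 0.0 (shut) to 1.0 (fully open).
Only numpy, scipy, OpenCV 4.12 (cv2) and the standard library are available. Lean on these libraries where they do the work, as an engineer would, in place of code of your own. Each camera call takes 0.05 s, during which the arm holds its last target. There are 200 camera calls.

### The job

On the round tube carousel, push the centre clamp bar fully down and then twist it clockwise (seen from above) to its stop so that it locks the tube plate; leave the index plunger in its hole while you do this. Then grip the plunger's knob, pull it straight up all the way to its stop and finish while still gripping and holding it there, with the pin clear of its hole, so that a colleague can turn the plate. Leave the tube rack, the bottle and the petri dish where they stand.

Things in the scene. Friction and masses are not known exactly. Their poses are not given: they have to be found in the camera images.
- carousel: Tube carousel, fixed to the bench: round white base under a round aluminium tube plate (224 mm across, top face 62 mm above the bench), which does not turn in this task. Origin on its vertical axis at bench level, z up. On the plate: a ring of 16 white-capped microtubes (66 mm radius, tops 74 mm above the bench) and a central steel collar (28 mm radius, top 83 mm above the bench).
- clamp_bar: The grip of the bayonet clamp on the carousel's axis: a black bar 56 mm long (own x), 14 mm wide (own y) and 26 mm high, the best grasp being across the 14 mm. Origin at the centre of its underside, z up, 104 mm above the bench when fully raised and 90 mm when fully down. It moves straight down and then turns about its vertical axis, nothing else.
- clamp_push (a joint): How far the clamp is pushed down, m: 0 fully raised, 0.014 fully down at its stop. Friction of about 3 N holds it where it is left. It starts raised (0 to 0.004). Lugs in slots block the turning until it is more than 0.011 down, and keep it from rising once turned.
- clamp_turn (a joint): How far the clamp is turned, rad: 0 unlocked, 1.047 (60 degrees) locked at its stop; grows clockwise seen from above. Turning takes about 0.05 N m, and it stays where it is left.
- plunger_knob: Knob of the index plunger: an upright ribbed black cylinder 24 mm in diameter, 30 mm high, on a steel bracket at the rim of the plate, 100 mm from the carousel's axis, on any side of it. Origin at the centre of its underside, 108 mm above the bench when the plunger is in; z up. It may be gripped from above at any yaw.
- index_plunger (a joint): How far the plunger is pulled up, m: 0 in its seat hole, 0.016 fully back at its stop. The pin is 8 mm thick and enters the hole by 10 mm. A spring pulls it down with about 7 N when in and 12 N when fully back; it has no rest notch and springs back when let go.
- seat_hole (a point): Mouth of the plunger's seat hole in the plate's top face (62 mm above the bench), straight below the knob. Between them are the bracket's fixed arm (26 mm wide, top 95 mm above the bench, running outward to a post) and a steel sleeve (19 mm across, top 103 mm above the bench).
- tube_rack: Bystander, loose: white test tube rack 70 x 200 mm (its own x, y), 107 mm high with its tubes; origin at the centre of its underside.
- reagent_bottle: Bystander, loose: white bottle 64 mm across and 130 mm high with a black cap; origin at the centre of its underside.
- petri_dish: Bystander, loose: clear covered dish 94 mm across, 14 mm high; origin at the centre of its underside.
Things that resemble listed ones, but are neither listed nor needed, are in the scene too. What is shaped like the part that bears plunger_knob but purple or red is not meant.

How it is judged:
On the way, in this order (a step that is already met when the one before it is completed fails the run):
1. the clamp is pushed fully down (value of joint clamp_push above 0.0115 m), for 0.05 s.
2. the clamp is twisted to its stop and locked (value of joint clamp_push above 0.0105 m and value of joint clamp_turn above 0.92 rad and value of joint index_plunger below 0.004 m), for 0.2 s.
3. the plunger is pulled fully back in the grip (value of joint index_plunger above 0.0135 m and contact force between the fingers and plunger_knob above 3 N), for 0.2 s.
At the end, for the whole second after the job is handed in: The clamp is down (more than 10.5 of 14 mm) and turned clockwise (more than 0.92 of 1.047 rad), and the plunger is held still at more than 13.5 of its 16 mm by the fingers, which press on its knob with more than 3 N, through the last second (all of step 3 and value of joint clamp_push above 0.0105 m and value of joint clamp_turn above 0.92 rad and velocity of joint index_plunger between -0.01 and 0.01 m/s); the arm keeps its last pose, push and grip.
It fails at once if the plunger is pulled out of its hole (more than 8 mm) before the clamp is locked (value of joint index_plunger above 0.008 m and value of joint clamp_turn below 0.85 rad).
It fails at once if the tube rack is shoved or knocked over (moved more than 30 mm or tipped more than 0.35 rad) (distance of tube_rack from where it was at the start of the episode above 0.03 m or angle between tube_rack's own z axis and vertical above 0.35 rad).
It fails at once if the bottle is shoved or knocked over (moved more than 30 mm or tipped more than 0.35 rad) (distance of reagent_bottle from where it was at the start of the episode above 0.03 m or angle between reagent_bottle's own z axis and vertical above 0.35 rad).
It fails at once if the petri dish is shoved or knocked over (moved more than 30 mm or tipped more than 0.35 rad) (distance of petri_dish from where it was at the start of the episode above 0.03 m or angle between petri_dish's own z axis and vertical above 0.35 rad).
It also fails if it takes over 45 s, if anything falls off the work surface, if the arm or the gripper's body presses on something with over 40 N, if the wrist force passes 120 N, or if a joint passes its speed limit or range.

## Working session

There is one attempt and no reset: what is moved stays moved. The work goes in short steps, Python scripts to look and compute and a tool call to move; the robot and the scene stay as the last step left them, time stands still between calls to the robot, and variables do not carry over. Pictures are saved under pics/ and viewed, about 8 in all and at most 12, crops included, and the job is handed in when it is done.

Besides the shell and the picture viewer there is one more tool, called after "Emit:" in YAML: its name, and indented under it one key for each argument. servo_tool: Moves the arm, as the interface text tells. Its arguments: {"type":"object","properties":{"rows":{"type":"array","items":{"type":"array","items":{"type":"array","items":{"type":"number"}}}},"newtons":{"type":"number"}},"required":["rows"]}

```bash
mkdir -p pics
python3 - <<'E'
from plant import read_state, grab_frame
import cv2,numpy as np
s=read_state();print(s)
for n in("top","side"):
    f=grab_frame(n);cv2.imwrite(f"pics/{n}0.png",f["img"][:,:,::-1]);print(n,{k:v for k,v in f.items() if k!="img"})
a=[cv2.imread(f"pics/{n}0.png") for n in("top","side")]
cv2.imwrite("pics/both.png",cv2.resize(np.vstack(a),None,fx=.78,fy=.78))
E
```

```text
{'clock': 0.0, 'qpos': array([-1.49347976,  0.42674203,  0.07385874,  1.60660409, -0.03408854,
        1.11081097, -0.06710339]), 'qvel': array([ 0.00114052, -0.00122523,  0.00122582, -0.00075783,  0.00067752,
       -0.00097644, -0.00019965]), 'effort': array([ 3.82798724e-03, -9.35805559e+01,  3.66950110e+00, -4.54153311e+01,
       -4.85625293e-02,  2.06482701e-02,  6.42964756e-05]), 'tcp_pos': array([0.15173156, 0.65726997, 0.20477046]), 'eef_rot': array([-3.14029246e+00,  1.10665060e-04,  2.91473914e+00]), 'ft_force': array([-0.38951077, -0.45514538, -0.26776583]), 'wrist_torque': array([-0.00564795,  0.0493824 , -0.00120231]), 'grip_width': 1.0003344335369118}
top {'vfov': 46.29935462335747, 'cx': 260.97315750998996, 'cy': 191.500526499861, 'origin': array([0.44420751, 0.08003171, 1.34724681]), 'orientation': array([-3.01501929, -0.01505655, -1.59303153])}
side {'vfov': 44.66145980932896, 'cx': 252.44637229354706, 'cy': 197.3235812395965, 'origin': array([ 0.09330094, -0.65515083,  0.82817409]), 'orientation': array([-2.24283621,  0.00737054, -0.62303292])}
```

View pics/top0.png

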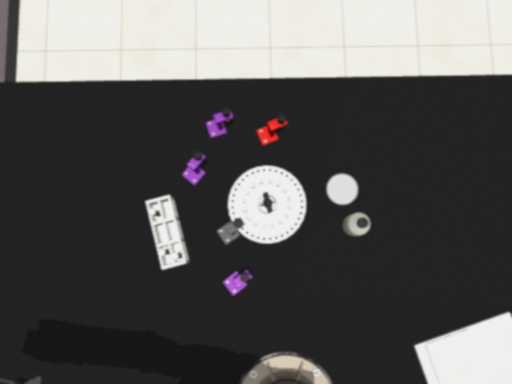

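View pics/side0.png

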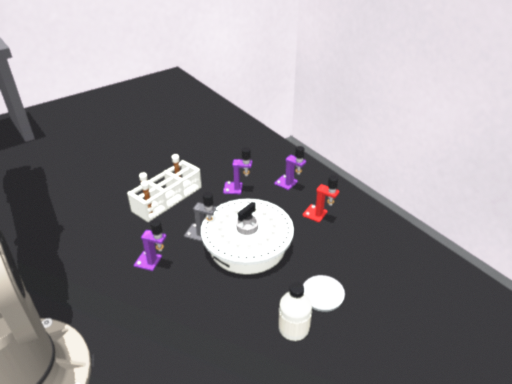

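The carousel is at top-view (267,204) with the clamp bar at its centre. These could be taken for the plunger knob: purple at (226,114), (198,157) and (245,275), red at (282,119), and grey at (238,224) on the rim. I choose the grey one, because it's on the plate rim and neither purple nor red. The rack is at (167,232), the bottle at (357,224) and the dish at (342,189).

```bash
cat > h.py <<'E'
import numpy as np,cv2
from scipy.spatial.transform import Rotation as R
from plant import read_state, grab_frame
def ray(f,uv):
    F=192/np.tan(np.radians(f["vfov"])/2)
    d=np.array([(uv[0]-f["cx"])/F,(uv[1]-f["cy"])/F,1.])
    return f["origin"],R.from_euler('xyz',f["orientation"]).apply(d)
def at(f,uv,z):
    o,d=ray(f,uv);return o+d*(z-o[2])/d[2]
def proj(f,p):
    F=192/np.tan(np.radians(f["vfov"])/2)
    c=R.from_euler('xyz',f["orientation"]).inv().apply(np.asarray(p)-f["origin"])
    return c[...,:2]/c[...,2:]*F+[f["cx"],f["cy"]]
E
python3 - <<'E'
from h import *
t=grab_frame("top");s=grab_frame("side")
# fit plate: bright blob ellipse
g=t["img"].min(2);m=(g>110).astype(np.uint8);m=cv2.morphologyEx(m,cv2.MORPH_CLOSE,np.ones((9,9)))
n,l,st,c=cv2.connectedComponentsWithStats(m);k=l[204,250];print(st[k],c[k])
cs,_=cv2.findContours((l==k).astype(np.uint8),0,1);e=cv2.fitEllipse(cv2.convexHull(cs[0]));print(e,at(t,e[0],.062))
print("knob rough",at(t,(238,224),.13),"bar",at(t,(267,203),.125))
a=cv2.resize(t["img"][150:260,210:325],None,fx=5,fy=5,interpolation=cv2.INTER_CUBIC)[:,:,::-1]
b=cv2.resize(s["img"][185:275,180:305],None,fx=4,fy=4,interpolation=cv2.INTER_CUBIC)[:,:,::-1]
cv2.imwrite("pics/t1.png",a);cv2.imwrite("pics/s1.png",b)
E
```

```text
[ 218  165   89   79 5183] [264.77445495 205.50434112]
((261.7178649902344, 207.67103576660156), (77.22093963623047, 95.53038787841797), 54.944969177246094) [0.5604529  0.05594904 0.062     ]
knob rough [0.51131676 0.12238931 0.13      ] bar [0.56727286 0.04239252 0.125     ]
```

View pics/t1.png

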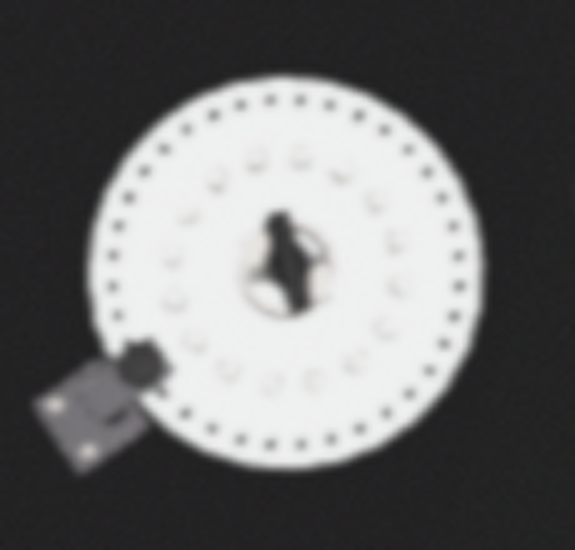

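View pics/s1.png

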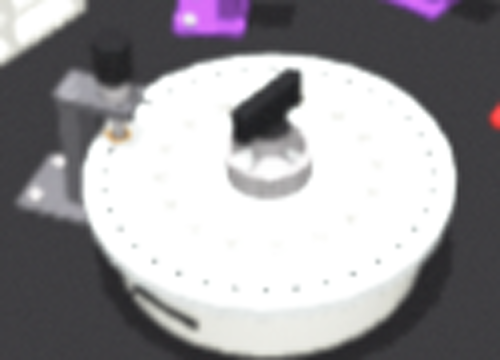

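The top crop shows the plate spanning x 87–484 and y 74–469. The bar runs from (277,212) to (303,313) and the knob is at about (145,364), on a grey bracket. The side crop shows the black bar from (234,130) to (299,85) and the knob at (112,57), with the grey bracket confirmed.

Run:
```python
from h import *
t=grab_frame("top");s=grab_frame("side")
T=lambda u,v:(210+(u+.5)/5-.5,150+(v+.5)/5-.5)
S=lambda u,v:(180+(u+.5)/4-.5,185+(v+.5)/4-.5)
c=at(t,T(285.5,271.5),.062);print("axis",c, "diam",np.linalg.norm(at(t,T(87,271),.062)-at(t,T(484,271),.062)))
a,b=at(t,T(277,212),.128),at(t,T(303,313),.128);print("bar top",a,b,(a+b)/2,np.linalg.norm(a-b),np.degrees(np.arctan2(*(a-b)[1::-1])))
a,b=at(s,S(299,72),.129),at(s,S(235,120),.129);print("bar side",a,b,(a+b)/2,np.linalg.norm(a-b),np.degrees(np.arctan2(*(a-b)[1::-1])))
k=at(t,T(145,364),.134);k2=at(s,S(112,57),.123);print("knob",k,k2,np.linalg.norm(k-c),np.linalg.norm((k2-c)[:2]))
d=(k-c)[:2];kk=c[:2]+d/np.linalg.norm(d)*.1;print(kk,np.degrees(np.arctan2(d[1],d[0])))
for z in (.129,):print("proj axis in side crop",(proj(s,[*c[:2],z])-[180,185])*4,"knob",(proj(s,[*kk,.123])-[180,185])*4)
w=grab_frame("wrist");cv2.imwrite("pics/w0.png",w["img"][:,:,::-1]);print({k:v for k,v in w.items() if k!="img"})
```

```text
axis [0.57103404 0.04137754 0.062     ] diam 0.22842763120141832
bar top [0.59733029 0.04723617 0.128     ] [0.5416332  0.03437508 0.128     ] [0.56948175 0.04080562 0.128     ] 0.05716268990863136 13.002347028747309
bar side [0.59384011 0.04249843 0.129     ] [0.53861394 0.02884899 0.129     ] [0.56622703 0.03567371 0.129     ] 0.05688793450566831 13.882743018558996
knob [0.51537331 0.12056459 0.134     ] [0.51542059 0.12684048 0.123     ] 0.12063459549136786 0.1019645582969537
[0.51352858 0.12318904] 125.10345831195498
proj axis in side crop [267.10296236  85.9876223 ] knob [110.97896002  59.71851336]
{'vfov': 65.70646984690485, 'cx': 253.70545825010723, 'cy': 191.2550322099687, 'mount': array([[-1.36742773e-03, -9.71469030e-01, -2.37162505e-01,
         6.79395228e-02],
       [ 9.99998733e-01, -1.52175368e-03,  4.67656448e-04,
         4.05283105e-05],
       [-8.15216670e-04, -2.37161565e-01,  9.71469880e-01,
        -1.77668956e-01],
       [ 0.00000000e+00,  0.00000000e+00,  0.00000000e+00,
         1.00000000e+00]])}
```

```bash
cat >> h.py <<'E'
def delta(x,y,z,yawdeg):
    s=read_state();A=R.from_euler('xyz',s["eef_rot"]);B=R.from_euler('xyz',[np.pi,0,np.radians(yawdeg)])
    print("shift cm",np.round(A.inv().apply(np.array([x,y,z])-s["tcp_pos"])*100,2),"rot",np.round((A.inv()*B).as_rotvec(),3),"yaw now",np.degrees(s["eef_rot"][2]))
E
python3 -c "
from h import *
delta(.570,.041,.19,193.4)"
```

```text
shift cm [-54.62 -50.68   1.55] rot [-0.    -0.    -0.461] yaw now 167.00560054892097
```

Emit:
servo_tool:
  rows:
    - [[9.4,-5,-4.6,0,0,0,-0.05],[9.4,-10,-9.2,0,0,0,-0.12],[9.4,-15,-13.8,0,0,0,-0.2],[9.4,-20,-18.4,0,0,0,-0.28],[9.4,-25,-23,0,0,0,-0.35],[9.4,-30,-27.6,0,0,0,-0.42],[9.4,-34,-31.5,0,0,0,-0.46],[9.4,-38,-35.2,0,0,0,-0.46]]

```text
clock: 1.35
tcp_pos: [0.4337, 0.2423, 0.2058]
eef_rot: [3.141, 0.001, -2.908]
ft_force: [0.1, 0.8, 1.4]
grip_width: 1.002
```

```bash
python3 -c "
from h import *
delta(.570,.041,.19,193.4)"
```

```text
shift cm [ -8.59 -22.75   1.57] rot [0.001 0.001 0.   ] yaw now -166.59970075829173
```

Emit:
servo_tool:
  rows:
    - [[9.4,-2,-5.2,0.4,0,0,0],[9.4,-4,-10.5,0.8,0,0,0],[9.4,-6,-15.8,1.2,0,0,0],[9.4,-7.8,-20.5,1.5,0,0,0],[9.4,-8.6,-22.7,1.6,0,0,0],[9.4,-8.6,-22.7,1.6,0,0,0],[9.4,-8.6,-22.7,1.6,0,0,0]]

```text
clock: 2.22
tcp_pos: [0.5686, 0.0439, 0.1894]
eef_rot: [3.141, -0.0, -2.908]
ft_force: [-0.4, 1.0, -0.5]
grip_width: 1.004
```

```bash
cat >> h.py <<'E'
def wproj(f,s,p):
    A=R.from_euler('xyz',s["eef_rot"]);q=A.inv().apply(np.asarray(p)-s["tcp_pos"])
    M=f["mount"];c=(q-M[:3,3])@M[:3,:3]
    F=192/np.tan(np.radians(f["vfov"])/2);th=np.arctan2(np.linalg.norm(c[:2]),c[2])
    return c[:2]/np.linalg.norm(c[:2])*th*F+[f["cx"],f["cy"]]
E
python3 - <<'E'
from h import *
delta(.570,.041,.108,193.4)
s=read_state();w=grab_frame("wrist");im=w["img"][:,:,::-1].copy()
y=np.radians(13.4);X=np.array([np.cos(y),np.sin(y),0]);Y=np.array([-np.sin(y),np.cos(y),0])
for i in(-1,1):
  for j in(-1,1):
    u=wproj(w,s,np.array([.57,.041,.13])+i*.028*X+j*.007*Y);cv2.circle(im,tuple(int(v) for v in u),1,(0,0,255),-1);print(i,j,u)
for z in(.138,):
    u=wproj(w,s,[.514,.123,z]);cv2.circle(im,tuple(int(v) for v in u),2,(0,255,0),-1);print(u)
cv2.imwrite("pics/w1.png",cv2.resize(im,None,fx=1.5,fy=1.5,interpolation=cv2.INTER_CUBIC))
E
```

```text
shift cm [-0.07 -0.31  8.14] rot [ 0. -0. -0.] yaw now -166.61396006137844
-1 -1 [241.25833127 170.51392724]
-1 1 [258.5678323  170.47352266]
1 -1 [242.08203386 235.08129746]
1 1 [258.39197433 235.07006915]
[363.72126278 163.87591979]
```

View pics/w1.png

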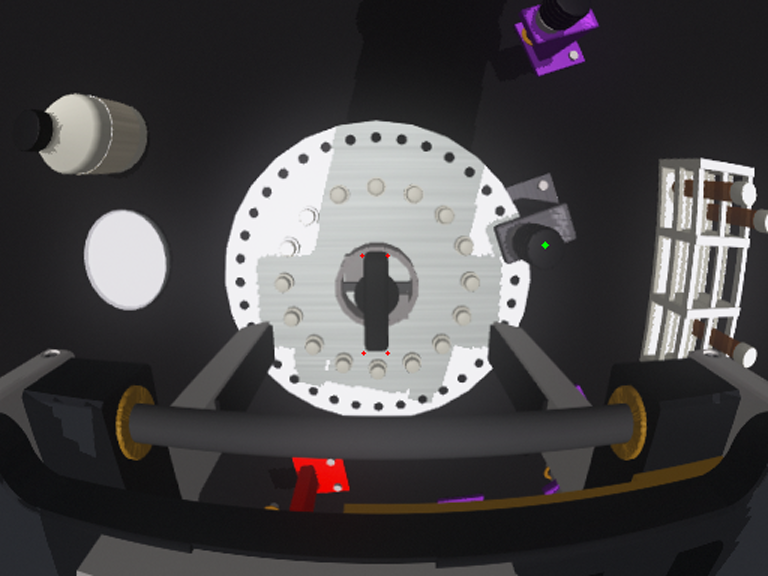

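The wrist view shows the bar at x 363–388, y 250–352, within about 1 mm of my prediction (red dots). The knob at (545,248) also agrees. Next I descend and grip.

Emit:
servo_tool:
  rows:
    - [[9.4,0,-0.3,4,0,0,0],[7,0,-0.3,7,0,0,0],[4,0,-0.3,8.1,0,0,0],[3,0,-0.3,8.1,0,0,0],[0.5,0,-0.3,8.1,0,0,0],[0.5,0,-0.3,8.1,0,0,0],[0.5,0,-0.3,8.1,0,0,0],[0.5,0,-0.3,8.1,0,0,0]]
  newtons: 40

```text
clock: 3.28
tcp_pos: [0.5697, 0.0403, 0.1087]
eef_rot: [3.142, 0.0, -2.909]
ft_force: [-0.4, 0.4, -0.3]
grip_width: 0.293
```

Emit:
servo_tool:
  rows:
    - [[0,0,0,0,0,0,0],[0,0,0,0,0,0,0],[0,0,0,0,0,0,0],[0,0,0,0,0,0,0]]
  newtons: 40

```text
clock: 3.78
tcp_pos: [0.5695, 0.041, 0.1085]
eef_rot: [3.141, -0.0, -2.908]
ft_force: [-1.5, 5.3, 1.4]
grip_width: 0.145
```

Emit:
servo_tool:
  rows:
    - [[0,0,0,0.3,0,0,0],[0,0,0,0.6,0,0,0],[0,0,0,0.8,0,0,0],[0,0,0,1.0,0,0,0],[0,0,0,1.0,0,0,0]]

```text
clock: 4.4
tcp_pos: [0.5694, 0.041, 0.0982]
eef_rot: [3.141, -0.0, -2.908]
ft_force: [-0.0, 6.1, -3.3]
grip_width: 0.144
```

Emit:
servo_tool:
  rows:
    - [[0,0,0,0.1,0,0,0],[0,0,0,0.2,0,0,0],[0,0,0,0.3,0,0,0],[0,0,0,0.3,0,0,0]]

```text
clock: 4.9
tcp_pos: [0.5696, 0.041, 0.0966]
eef_rot: [3.14, 0.0, -2.908]
ft_force: [-10.1, 4.5, 23.4]
grip_width: 0.145
```

Emit:
servo_tool:
  rows:
    - [[0,0,0,-0.05,0,0,0.13],[0,0,0,-0.05,0,0,0.26],[0,0,0,-0.05,0,0,0.39],[0,0,0,-0.05,0,0,0.52],[0,0,0,-0.05,0,0,0.52]]

```text
clock: 5.52
tcp_pos: [0.5696, 0.0418, 0.0967]
eef_rot: [3.14, -0.001, 2.854]
ft_force: [-6.7, 7.2, 16.4]
grip_width: 0.148
```

```bash
python3 -c "
from h import *
s=read_state();print(s['qpos'],s['wrist_torque'],s['ft_force'],s['tcp_pos'],np.degrees(s['eef_rot'][2]),s['grip_width'])"
```

```text
[-0.58479938  0.4203791   0.504605    1.96301677 -0.27432459  0.82456684
  1.35385529] [ 1.8823262   1.73999947 -0.05837828] [-6.67789611  7.15613219 16.43141824] [0.5696371  0.04175202 0.09673277] 163.5034571045193 0.14816159887221092
```

Emit:
servo_tool:
  rows:
    - [[0,0,0,0,0,0,0.13],[0,0,0,0,0,0,0.26],[0,0,0,0,0,0,0.39],[0,0,0,0,0,0,0.5],[0,0,0,0,0,0,0.56],[0,0,0,0,0,0,0.58],[0,0,0,0,0,0,0.58]]

```text
clock: 6.4
tcp_pos: [0.57, 0.0423, 0.0967]
eef_rot: [3.14, -0.001, 2.277]
ft_force: [-4.5, 9.8, 15.4]
grip_width: 0.144
```

```bash
python3 -c "
from h import *
s=read_state();print(s['qpos'],s['wrist_torque'],s['ft_force'],s['tcp_pos'],np.degrees(s['eef_rot'][2]),s['grip_width'])"
```

```text
[-0.69259182  0.45192584  0.64923303  1.96825534 -0.36617482  0.83799322
  0.86330372] [2.59778224 1.19076335 0.55545938] [-4.4552559  9.823641  15.353554 ] [0.57000401 0.04233819 0.0967259 ] 130.44255546739578 0.14447001313487667
```

Gripper torque jumped to 0.55 N·m after about 63° of turn, so the clamp is at its stop. I'll release, lift and check.

Emit:
servo_tool:
  rows:
    - [[5,0,0,-0.05,0,0,-0.04],[5,0,0,-0.05,0,0,-0.04],[5,0,0,-0.05,0,0,-0.04],[5,0,0,-3,0,0,-0.04],[5,0,0,-8,0,0,-0.04],[5,0,0,-9.5,0,0,-0.04],[5,0,0,-9.5,0,0,-0.04],[5,0,0,-9.5,0,0,-0.04]]

```text
clock: 7.4
tcp_pos: [0.569, 0.0403, 0.1897]
eef_rot: [-3.14, -0.001, 2.315]
ft_force: [0.2, 0.2, 0.5]
grip_width: 0.531
```

Run:
```python
from h import *
s=read_state();w=grab_frame("wrist");im=w["img"][:,:,::-1].copy()
print(s["tcp_pos"],s["grip_width"])
y=np.radians(13.4-60);X=np.array([np.cos(y),np.sin(y),0]);Y=np.array([-np.sin(y),np.cos(y),0])
for i in(-1,1):
  for j in(-1,1):
    u=wproj(w,s,np.array([.569,.041,.116])+i*.028*X+j*.007*Y);cv2.circle(im,tuple(int(v) for v in u),1,(0,0,255),-1)
u=wproj(w,s,[.514,.123,.138]);cv2.circle(im,tuple(int(v) for v in u),1,(0,255,0),-1);print(u*1.5)
cv2.imwrite("pics/w2.png",cv2.resize(im,None,fx=1.5,fy=1.5,interpolation=cv2.INTER_CUBIC))
delta(.514,.123,.19,130.4)
```

```text
[0.56897555 0.04028344 0.18972961] 0.5305806672914928
[410.33689409 122.51350563]
shift cm [ 9.81  1.57 -0.03] rot [-0.002 -0.001  0.039] yaw now 132.61834175843637
```

View pics/w2.png

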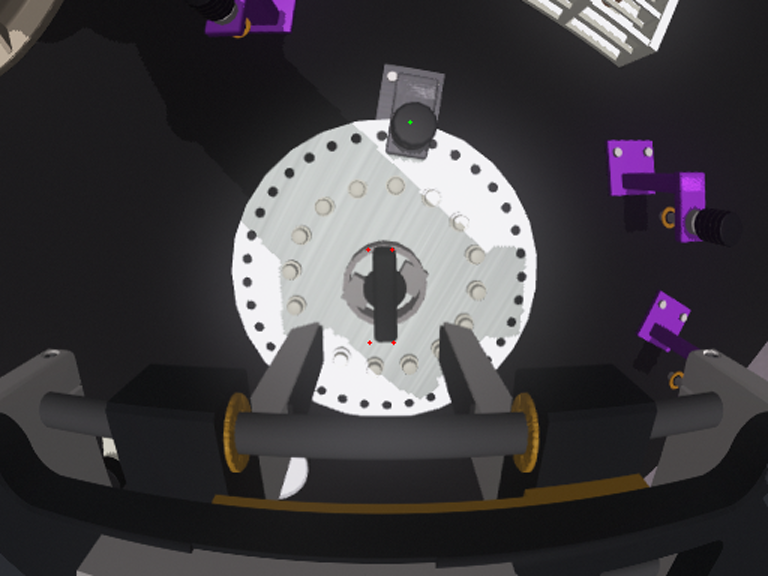

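The bar at x 373–396, y 246–341 is vertical in the view, so its yaw is about -47° and it's down and locked. The knob is at (414,123), about 1.5 mm in +tool y from my prediction, so I'm correcting for that.

Emit:
servo_tool:
  rows:
    - [[5,4,0.7,0,0,0,0],[5,8,1.4,0,0,0,0],[5,9.85,1.75,0,0,0,0],[5,9.85,1.75,0,0,0,0],[5,9.85,1.75,3,0,0,0],[5,9.85,1.75,6,0,0,0],[5,9.85,1.75,8,0,0,0],[5,9.85,1.75,8.1,0,0,0]]

```text
clock: 8.45
tcp_pos: [0.5153, 0.123, 0.1085]
eef_rot: [-3.138, 0.0, 2.313]
ft_force: [-0.0, 0.8, 0.8]
grip_width: 0.529
```

Emit:
servo_tool:
  rows:
    - [[0,0,0,0,0,0,0],[0,0,0,0,0,0,0],[0,0,0,0,0,0,0],[0,0,0,0,0,0,0],[0,0,0,0,0,0,0],[0,0,0,0,0,0,0]]
  newtons: 50

```text
clock: 9.2
tcp_pos: [0.5155, 0.1241, 0.1105]
eef_rot: [-3.141, -0.0, 2.315]
ft_force: [-4.9, -4.0, 8.0]
grip_width: 0.242
```

Emit:
servo_tool:
  rows:
    - [[0,0,0,-0.2,0,0,0],[0,0,0,-0.4,0,0,0],[0,0,0,-0.6,0,0,0],[0,0,0,-0.8,0,0,0],[0,0,0,-0.8,0,0,0]]

```text
clock: 9.82
tcp_pos: [0.5154, 0.1241, 0.1179]
eef_rot: [-3.141, 0.0, 2.315]
ft_force: [-0.1, -5.1, -10.1]
grip_width: 0.247
```

Emit:
servo_tool:
  rows:
    - [[0,0,0,-0.2,0,0,0],[0,0,0,-0.4,0,0,0],[0,0,0,-0.6,0,0,0],[0,0,0,-0.8,0,0,0],[0,0,0,-0.8,0,0,0],[0,0,0,-0.8,0,0,0]]

```text
clock: 10.58
tcp_pos: [0.5154, 0.1241, 0.1257]
eef_rot: [-3.141, 0.0, 2.315]
ft_force: [-0.1, -5.7, -11.6]
grip_width: 0.245
```

Emit:
servo_tool:
  rows:
    - [[0,0,0,-0.1,0,0,0],[0,0,0,-0.15,0,0,0],[0,0,0,-0.2,0,0,0],[0,0,0,-0.2,0,0,0],[0,0,0,-0.2,0,0,0]]
  newtons: 60

```text
clock: 11.2
tcp_pos: [0.5153, 0.1241, 0.1267]
eef_rot: [-3.14, 0.001, 2.315]
ft_force: [8.0, -3.1, -34.4]
grip_width: 0.245
```

Run:
```python
from h import *
s=read_state();print(s["tcp_pos"],s["ft_force"],s["grip_width"],s["clock"])
f=grab_frame("side");b=cv2.resize(f["img"][160:280,170:310],None,fx=5,fy=5,interpolation=cv2.INTER_CUBIC)[:,:,::-1]
cv2.imwrite("pics/s2.png",b)
```

```text
[0.51531188 0.12410238 0.1267317 ] [  7.98705799  -3.14721709 -34.36865812] 0.2445244541091662 11.2
```

View pics/s2.png

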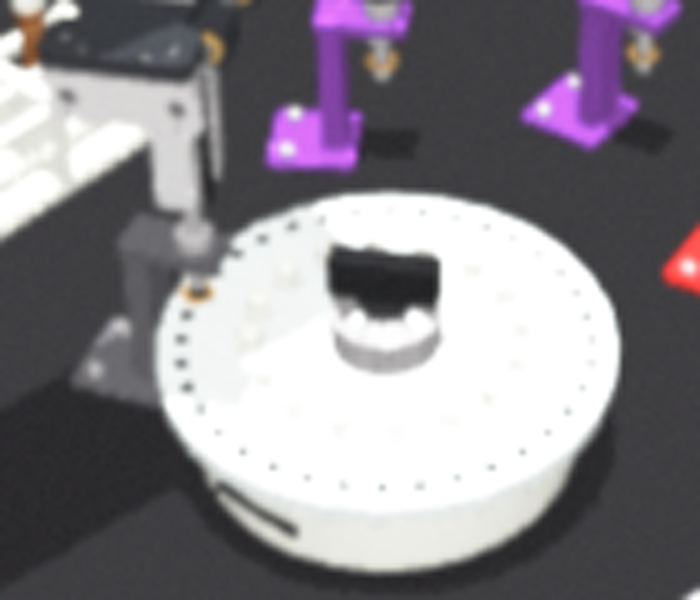

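The force jump to 34 N after 16.2 mm of travel shows the plunger is at its stop. The picture shows the bar low and turned at (385,280), with the knob held by the fingers at (195,215). I'll ease the pull slightly and watch for slip.

Emit:
servo_tool:
  rows:
    - [[0,0,0,0.08,0,0,0],[0,0,0,0.08,0,0,0],[0,0,0,0.08,0,0,0],[0,0,0,0.08,0,0,0],[0,0,0,0.08,0,0,0],[0,0,0,0.08,0,0,0]]

```text
clock: 12.0
tcp_pos: [0.5154, 0.1241, 0.1266]
eef_rot: [-3.14, 0.0, 2.315]
ft_force: [2.2, -4.9, -17.9]
grip_width: 0.246
```

Emit:
servo_tool:
  rows:
    - [[0,0,0,0,0,0,0],[0,0,0,0,0,0,0],[0,0,0,0,0,0,0],[0,0,0,0,0,0,0],[0,0,0,0,0,0,0],[0,0,0,0,0,0,0]]

```text
clock: 12.75
tcp_pos: [0.5154, 0.1241, 0.1266]
eef_rot: [-3.14, 0.0, 2.315]
ft_force: [3.2, -3.9, -17.8]
grip_width: 0.247
```

The hold is steady: 17.8 N, above the 12 N spring force, so the plunger is still against its stop with no slip. Handing in.

```bash
python3 -c "
from plant import r,read_state
print(r.hand_in());s=read_state();print(s['tcp_pos'],s['ft_force'],s['grip_width'],s['clock'])"
```

```text
the job is handed in; nothing more can be done
None
the job is handed in; nothing more can be done
```

I pushed the clamp bar down to its stop and twisted it clockwise to its stop. I then gripped the grey bracket's plunger knob, pulled it up to its stop and handed the job in while still holding it. The hand-in gives no verdict, so the result rests on these last checks.

- **Clamp down:** it moved down about 12 mm and then met a firm 23 N. It probably started about 2 mm down.
- **Clamp turned:** the gripper turned about 63° and the torque rose to 0.55 N·m. The wrist picture showed the bar down and at about -47°, a turn of about 60°. The plunger had not been touched at that point.
- **Plunger:** it travelled about 16.2 mm, and the pull rose from 12 N to 34 N at the stop. I eased it to a steady 18 N at 60 N grip, with no movement over the last 0.75 s before hand-in, at 12.75 s.
- **Rack, bottle and dish:** I planned the moves to clear them, and no unexpected forces showed. I took no final picture of all three.

**Disagreements:** the wrist view put the knob about 1.5 mm off my first measurement, and I corrected for that. When the fingers closed on the knob, the tool sat about 2 mm higher than commanded with 8 N upward, which I did not explain. The plunger's travel and spring force afterwards were as expected.

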